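# Put the washed rolling pin on the sloped drying cradle

### The job

Put the small white rolling pin with the blue end bands away to dry: take it out of the grey utensil crate and set it down gently, under the wire shelf, in the empty blue sloped cradle, so that it lies in both V saddles with its low end at the foot stop; let go only once it rests there. Leave the other utensils in the crate and everything else on the table where it is.

Things in the scene. Friction and masses are not known exactly. Their poses are not given: they have to be found in the camera images.
- pin_white: the rolling pin to put away: white nylon with a 12 mm blue band near each end, plain round rod 26 mm in diameter and 200 mm long, 0.12 kg; origin at its centre (on its axis, mid length), x axis along its length. Both ends are alike. It lies flat on the crate's floor, roughly along the crate's x axis, its axis 18 mm above the table
- pin_wood: a mid-brown wooden pin lying beside the white one in the crate (which of the two is on which side varies), plain round rod 26 mm in diameter and 200 mm long, 0.12 kg; origin at its centre (on its axis, mid length), x axis along its length
- crate: grey plastic utensil crate, fixed, open at the top: 290 mm (x) by 300 mm (y) by 55 mm high, walls and floor 5 mm; origin at the centre of its underside, on the table. Besides the two pins it holds a brush and two round cutters along its long sides
- brush: a pastry brush about 190 mm long lying in the crate along its +y side; origin at the centre of its underside, x along it
- cutter_a: a copper ring cutter, 50 mm across and 30 mm high, standing in the crate on its -y side; origin at the centre of its underside
- cutter_b: a steel ring cutter, 40 mm across and 30 mm high, standing in the crate on its -y side; origin at the centre of its underside
- cradle_blue: the empty blue cradle, fixed: two V saddles and a foot stop on a sloping spine. Origin: where the centre of a seated pin lies, 166 mm above the table; x axis along the slope, rising away from the robot at 30 degrees; z axis square to the slope, upwards. Saddles: 14 mm wide, at x = -60 and +60 mm, 45 degree sides; between them fingers have room beside the spine (12 mm wide, top at z = -22 mm)
- blue_foot (a point): middle of the top edge of the blue cradle's foot stop, on the face that the pin's low end meets: at x = -100 mm, z = 0 in the cradle's frame; the stop is a plate square to the slope, 36 mm wide and 4 mm thick, reaching no higher than a seated pin's axis
- cradle_grey: the grey cradle, of the same shape and frame, holding the dark pin. The two cradles stand side by side 120 mm apart; which is on the left varies
- pin_dark: a dark wooden pin lying in the grey cradle, plain round rod 26 mm in diameter and 200 mm long, 0.12 kg; origin at its centre (on its axis, mid length), x axis along its length
- shelf_edge (a point): middle of the front edge of the wire shelf over the upper half of both cradles: 6 mm wires 285 mm above the table, the front one 35 mm beyond the cradles' origins (level, away from the robot), the rear one 115 mm, 128 mm to each side; posts only at the rear corners. The front is open: come in from the robot's side, tilted with the slope, below the wires
- jar: a glass jar with a red cap, 66 mm across and 110 mm high; origin at the centre of its underside
- bowl: a white bowl 140 mm across and 65 mm high; origin at the centre of its underside
Mind the look-alikes: they are no part of the job. There is more than one size of the pin_white; the job needs the smaller.

How it is judged:
By the outcome, as a careful person would: the job done as asked, in the order asked, and still so for the second after the job is handed in, with the robot touching nothing.
It also fails if it takes over 56 s, if anything falls off the work surface, if the arm or the gripper's body presses on something with over 40 N, if the wrist force passes 120 N, or if a joint passes its speed limit or range.

### The arm

A 7-joint arm with a two-finger parallel gripper is mounted at the origin on the work surface. World frame = base frame: x ahead of the robot, y to its left, z up, the work surface at z = 0. Lengths are in m, angles in degrees, forces in N, time in s.
With the tool pointing down it reaches from about 0.4 to 0.9 m from the base axis. Payload 5.6 kg.
Tool frame: the origin (TCP) lies midway between the tips of the shut fingers; the grasp point (between the pads) lies 19 mm behind it; z points along the fingers, y is the direction in which the jaws open and shut (so a half turn about z gives the same grasp; the last joint's range is limited). The gripper opens to 92 mm and grips with 3 to 60 N. Pads are 20 mm wide; open, the fingers measure 128 mm over their backs; the gripper's body (75 mm by 189 mm) begins 69 mm behind the grasp point.
Start: joints at [-66.979, 26.786, -0.665, 91.828, 0.344, 61.387, -3.226], TCP at [0.28, 0.587, 0.215] pointing down, gripper open.
Joint ranges: [-144.91, 144.91], [-17.63, 115.5], [-89.93, 88.59], [15.96, 139.68], [-74.01, 254.01], [8.47, 105.57], [-167.45, 167.45]. Speed limits (degrees/s): [147.25, 147.25, 180, 180, 180, 180, 180].

### API

Orientations are given as a 3x3 rotation matrix whose columns are the frame's x, y, z axes.
In Python, from workcell import manip, kin, sensors, imaging gives the robot as it stands. Calls block until the motion is done:
- manip.movep(position, orientation): joint-space move of the TCP to a pose.
- manip.move_linear(position, orientation=None, velocity=0.15, threshold=None): straight line of the TCP; orientation=None keeps the orientation; velocity is the mean speed in m/s. With threshold (N) it stops when the force on the tool has changed by that much, and returns True; else False.
- manip.set_joints(angles): joint-space move.
- manip.open_jaws() and manip.grab(strength=None): open the fingers fully, or close them until they stop; strength is the grip in N (None keeps the last).
- manip.pause(seconds).
- kin.inverse_kinematics(position, orientation): joint angles nearest the present ones, or None.
- sensors.state(): the state.
- imaging.get_image(name): name is "side" or "top" or "wrist"; returns (picture, depth): 384x512x3 uint8, red, green, blue; 384x512 float32, m along the optical axis (not along the pixel's ray), 0 where there is no reading.
- imaging.calibration(name): a dict with "fx", "fy", "cx", "cy" (pixels), "extrinsics" (4x4, takes a point from camera to world coordinates); the wrist camera has in their place "mount" (4x4, takes a point from camera to tool coordinates, whose origin is the TCP and whose axes are the flange's). Camera axes: x right, y down, z forward; pixel columns grow to the right and rows downward; lengths in m; the calibration is good to about 2 mm. A picture is of the moment at which its call begins: read the wrist's pose just before it. calibration takes no time and is no camera call.
A pose or a line that the arm cannot do raises manip.Unreachable and nothing moves.
- manip.hand_in(): hands the job in, once; it reports no verdict.
The state is a dict: "clock": time; "joints": joint angles; "dq": joint speeds; "effort": joint torques, N m; "position": TCP position; "ee_rot": TCP orientation; "force": force on the tool from outside, world axes, zero at the start; "wrist_torque": the same for the moment, N m; "finger_gap": finger opening in m.
Only numpy, scipy, OpenCV 4.12 (cv2) and the standard library are available. Lean on these libraries where they do the work, as an engineer would, in place of code of your own. Each camera call takes 0.05 s, during which the arm holds its last target. There are 200 camera calls.

## Working session

There is one attempt and no reset: what is moved stays moved. The work goes in short steps, each a Python script; the robot and the scene stay as the last script left them, time stands still between calls to the robot, and variables do not carry over. Pictures are saved under pics/ and viewed, about 8 in all and at most 12, crops included, and the job is handed in when it is done.

```bash
mkdir -p pics; ls
cat > h.py <<'E'
import numpy as np, cv2
from workcell import manip, kin, sensors, imaging
def cloud(name):
    s=sensors.state(); im,d=imaging.get_image(name); c=imaging.calibration(name)
    if 'extrinsics' in c: T=np.array(c['extrinsics'])
    else:
        W=np.eye(4); W[:3,:3]=s['ee_rot']; W[:3,3]=s['position']; T=W@np.array(c['mount'])
    v,u=np.mgrid[:384,:512]
    P=np.stack([(u-c['cx'])/c['fx']*d,(v-c['cy'])/c['fy']*d,d],-1)@T[:3,:3].T+T[:3,3]
    P[d==0]=np.nan
    return im,P
E
python3 - <<'E'
from h import *
for n in ('top','side'):
    im,P=cloud(n); cv2.imwrite(f'pics/{n}.png',im[...,::-1]); np.savez(f'{n}.npz',im=im,P=P)
print(sensors.state());
E
```

```text
pics
{'clock': 0.1, 'joints': array([-66.97792265,  26.82960995,  -0.66400653,  91.87552131,
         0.34468691,  61.3863981 ,  -3.22492252]), 'dq': array([-0.0455684 , -0.09016856, -0.08189748,  0.00312025, -0.06564486,
       -0.02272846,  0.06431372]), 'effort': array([ 1.62887096e-03, -5.21646595e+01, -1.20099707e-02, -2.44367534e+01,
       -5.67462074e-02,  1.41721455e-02,  5.53890936e-05]), 'position': array([0.27953475, 0.58624345, 0.21375171]), 'ee_rot': array([[-9.02668530e-01,  4.30336174e-01, -5.49444831e-04],
       [ 4.30336504e-01,  9.02667353e-01, -1.46391930e-03],
       [-1.34011520e-04, -1.55788005e-03, -9.99998778e-01]]), 'force': array([-0.79513806,  0.05973857, -0.10454558]), 'wrist_torque': array([ 0.03349108,  0.01839518, -0.07134192]), 'finger_gap': 0.09177718484332366}
```

View pics/top.png

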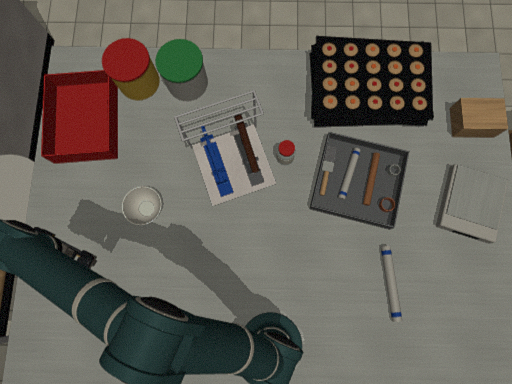

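View pics/side.png

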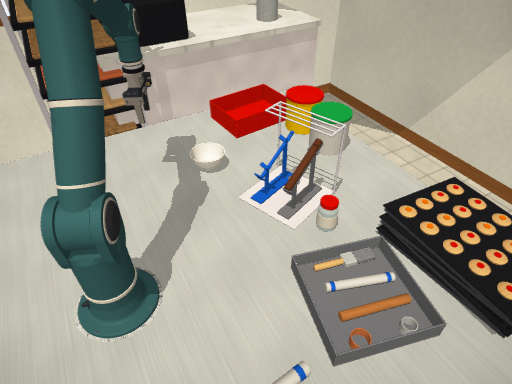

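Top view: the white pin in the crate is at (350,172). The look-alike is the bigger white/blue pin loose on the table at (390,282). The wood pin is at (371,179), the empty blue cradle at (217,162), the grey cradle with the dark pin at (247,145), and the jar at (287,150). I choose the one in the crate.

```bash
cat > m.py <<'E'
from h import *
for n in ('top','side'):
    z=np.load(n+'.npz'); im=z['im']; P=z['P']; hsv=cv2.cvtColor(im,cv2.COLOR_RGB2HSV).astype(int)
    H,S,V=hsv[...,0],hsv[...,1],hsv[...,2]
    blue=(H>100)&(H<130)&(S>120)&(V>50)
    nl,lab,st,ce=cv2.connectedComponentsWithStats(blue.astype(np.uint8),connectivity=8)
    for i in range(1,nl):
        if st[i,4]<8: continue
        p=P[lab==i]; p=p[~np.isnan(p[:,0])]
        print(n,ce[i].round(),st[i,4],'mean',p.mean(0).round(4),'min',p.min(0).round(3),'max',p.max(0).round(3))
    for nm,(u,v) in dict(crate=(328,300) if n=='side' else (350,210),).items(): print(nm,P[v,u])
    # white-ish rod in crate
    w=(V>110)&(S<60); box=np.zeros_like(w)
    if n=='top': box[145:202,336:364]=1
    else: box[268:296,322:402]=1
    w&=box&(P[...,2]<.05)&(P[...,2]>.012); p=P[w]
    if len(p):
        r=cv2.minAreaRect(p[:,:2].astype(np.float32)); print('pin',len(p),r,np.nanmedian(p[:,2]),np.nanmax(p[:,2]))
E
python3 m.py
python3 - <<'E'
import cv2
a=cv2.imread('pics/top.png')[120:240,170:420]; cv2.imwrite('pics/topc.png',cv2.resize(a,None,fx=3,fy=3,interpolation=2))
E
```

```text
top [203. 128.] 17 mean [0.7002 0.2352 0.1925] min [0.693 0.228 0.187] max [0.707 0.241 0.199]
top [217. 166.] 741 mean [0.6094 0.1997 0.0625] min [0.514 0.147 0.006] max [0.719 0.258 0.2  ]
top [356. 152.] 15 mean [ 0.6832 -0.3086  0.028 ] min [ 0.674 -0.321  0.02 ] max [ 0.69  -0.297  0.036]
top [343. 193.] 17 mean [ 0.5275 -0.2557  0.0294] min [ 0.522 -0.268  0.02 ] max [ 0.534 -0.245  0.034]
top [386. 252.] 32 mean [ 0.3168 -0.4008  0.0309] min [ 0.31  -0.417  0.02 ] max [ 0.324 -0.387  0.041]
top [396. 314.] 36 mean [ 0.1077 -0.4238  0.0302] min [ 0.101 -0.439  0.019] max [ 0.115 -0.41   0.039]
crate [ 0.46874067 -0.28511429  0.00429463]
pin 235 ((0.6028745174407959, -0.28295761346817017), (0.02015642076730728, 0.19849847257137299), 71.26089477539062) 0.029896695551044905 0.03818891414298764
side [273. 174.] 899 mean [0.6136 0.1992 0.0686] min [0.511 0.078 0.004] max [0.715 0.253 0.199]
side [388. 276.] 36 mean [ 0.6801 -0.314   0.0261] min [ 0.675 -0.323  0.012] max [ 0.688 -0.3    0.031]
side [332. 286.] 35 mean [ 0.5249 -0.2619  0.0255] min [ 0.519 -0.27   0.001] max [ 0.533 -0.249  0.032]
side [300. 372.] 99 mean [ 0.3169 -0.408   0.0286] min [ 0.308 -0.422  0.013] max [ 0.325 -0.389  0.035]
crate [ 0.49667856 -0.28238605  0.00603132]
pin 570 ((0.60304856300354, -0.28313636779785156), (0.027608634904026985, 0.200761616230011), 71.33672332763672) 0.02664843937083594 0.03388634622773923
```

View pics/topc.png

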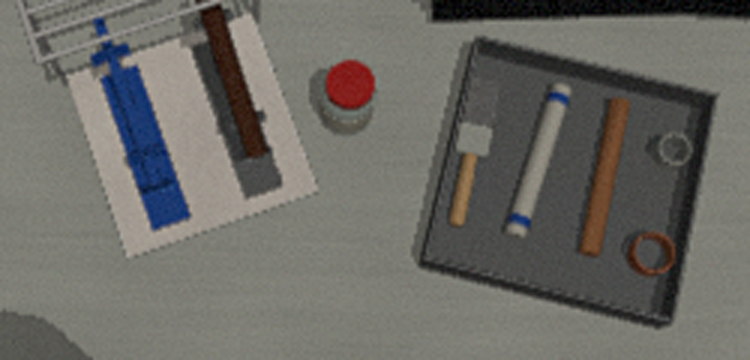

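The pin measures 0.199–0.201 m long at (0.603,-0.283) in both cameras, so this is the small 200 mm one. Next is a rough cradle estimate, then IK checks.

Run:
```python
from h import *
print(np.round(imaging.calibration('wrist')['mount'],4), imaging.calibration('wrist')['fx'])
for n in ('top','side'):
    z=np.load(n+'.npz'); im=z['im']; P=z['P']; hsv=cv2.cvtColor(im,cv2.COLOR_RGB2HSV).astype(int)
    H,S,V=hsv[...,0],hsv[...,1],hsv[...,2]
    r=(P[...,0]>.48)&(P[...,0]<.75)&(P[...,1]>.02)&(P[...,1]<.3)
    b=P[r&(H>100)&(H<130)&(S>120)&(V>40)]
    base=b[b[:,2]<.02]; print(n,'base',len(base),cv2.minAreaRect(base[:,:2].astype(np.float32)))
    d=P[r&((H<20)|(H>170))&(S>60)&(V<110)&(P[...,2]>.08)&(P[...,2]<.25)]
    for _ in range(3):
        c=d.mean(0); u=np.linalg.svd(d-c)[2][0]; u*=np.sign(u[2]); q=(d-c)-np.outer((d-c)@u,u); d=d[np.linalg.norm(q,axis=1)<.016]
    t=(d-c)@u; print('dark',len(d),c.round(4),u.round(3),'mid',(c+u*(t.min()+t.max())/2).round(4),np.ptp(t),'yaw',np.degrees(np.arctan2(u[1],u[0])),'slope',np.degrees(np.arcsin(u[2])))
    h=b[(b[:,2]>.08)]; print('blue hi',len(h),h.mean(0))
```

```text
[[ 2.000e-04 -9.636e-01 -2.675e-01  7.620e-02]
 [ 1.000e+00  2.000e-04 -3.000e-04  6.000e-04]
 [ 3.000e-04 -2.675e-01  9.636e-01 -1.698e-01]
 [ 0.000e+00  0.000e+00  0.000e+00  1.000e+00]] 284.89938671296295
top base 438 ((0.6159302592277527, 0.20256081223487854), (0.20893792808055878, 0.046511776745319366), 20.762592315673828)
dark 406 [0.652  0.0895 0.1749] [0.81  0.306 0.5  ] mid [0.6537 0.0902 0.176 ] 0.19939821283382114 yaw 20.67636231965097 slope 29.987845301936826
blue hi 293 [0.61234191 0.20157709 0.14487994]
side base 425 ((0.6158682107925415, 0.2018762230873108), (0.2141822725534439, 0.05111219361424446), 21.464815139770508)
dark 342 [0.6564 0.0848 0.1716] [0.807 0.308 0.504] mid [0.6556 0.0845 0.1711] 0.19770096627049327 yaw 20.912144162903044 slope 30.284465870986224
blue hi 372 [0.62529155 0.20472559 0.1379683 ]
```

```bash
cat >> h.py <<'E'
def Rz(a): a=np.radians(a); return np.array([[np.cos(a),-np.sin(a),0],[np.sin(a),np.cos(a),0],[0,0,1]])
def Ry(a): a=np.radians(a); return np.array([[np.cos(a),0,np.sin(a)],[0,1,0],[-np.sin(a),0,np.cos(a)]])
class Cradle:
    def __init__(s,o,yaw): s.o=np.array(o); s.F=Rz(yaw)@Ry(-30); s.R=s.F@np.diag([-1,1,-1])
    def p(s,x,z,y=0): return s.o+s.F@np.array([x,y,z])   # TCP point in cradle frame
def Rdown(yaw): return Rz(yaw)@np.diag([-1,1,-1.])
E
python3 - <<'E'
from h import *
C=Cradle([.613,.201,.166],20.8)
for nm,p,R in [('view',C.p(-40,0)*0+C.p(-.04,.12),C.R),('pre',C.p(-.17,.05),C.R),('over',C.p(0,.05),C.R),('seat',C.p(0,-.0105),C.R),
  ('crhi',[.603,-.283,.16],Rdown(-18.7)),('crlo',[.603,-.283,.008],Rdown(-18.7)),('mid',[.45,-.05,.3],Rdown(0)),('midt',C.p(-.25,.12),C.R)]:
    q=kin.inverse_kinematics(p,R); print(nm,np.round(p,3),None if q is None else np.round(q,0))
manip.movep(C.p(-.04,.12),C.R); manip.pause(.3)
im,P=cloud('wrist'); cv2.imwrite('pics/w1.png',im[...,::-1]); np.savez('w1.npz',im=im,P=P); print(sensors.state()['clock'])
E
```

```text
view [0.525 0.167 0.25 ] [-48.  -0.  27. 128.   0.  22.  90.]
pre [0.452 0.14  0.124] None
over [0.59  0.192 0.209] [-26.  12.   5. 121.  -3.  17.  93.]
seat [0.618 0.203 0.157] [-15.  20.  -8. 119.  14.  12.  77.]
crhi [ 0.603 -0.283  0.16 ] [ -3.  35.  37.  94. -24.  59. 113.]
crlo [ 0.603 -0.283  0.008] [  8.  44.  20.  97. -20.  43. 109.]
mid [ 0.45 -0.05  0.3 ] [-28.   1.  31. 114.  -1.  65.  93.]
midt [0.355 0.103 0.145] None
2.2167
```

View pics/w1.png

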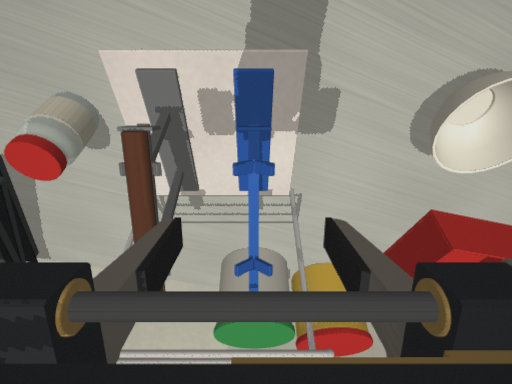

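Wrist view: the blue cradle is empty, with its foot stop at (254,130), lower saddle at (254,168) and upper saddle at (254,267). The dark pin is in the grey cradle at left (140,185). The shelf's front wire is at the bottom, around (225,355).

Run:
```python
from h import *
C=Cradle([.613,.201,.166],20.8)
z=np.load('w1.npz'); im=z['im'];P=z['P']; hsv=cv2.cvtColor(im,cv2.COLOR_RGB2HSV).astype(int)
H,S,V=hsv[...,0],hsv[...,1],hsv[...,2]
m=(H>100)&(H<130)&(S>120)&(V>40)
L=(P-C.o)@C.F*1000
def rep(n,k):
    q=L[k]; q=q[np.isfinite(q[:,0])]; print(n,len(q),'med',np.median(q,0).round(1),'p2',np.percentile(q,2,0).round(1),'p98',np.percentile(q,98,0).round(1))
near=m&(abs(L[...,1])<40)&(L[...,2]>-60)&(abs(L[...,0])<130)
rep('spine',near&(abs(L[...,0])<40)&(L[...,2]>-30))
rep('spine lo',near&(L[...,0]<-5)&(L[...,0]>-40)&(L[...,2]>-30)); rep('spine hi',near&(L[...,0]>5)&(L[...,0]<40)&(L[...,2]>-30))
for s in(-60,60): 
    k=near&(abs(L[...,0]-s)<14)&(L[...,2]>-18); rep('sad',k)
    q=L[k]; t=np.isfinite(q[:,0])&(abs(q[:,1])>3); q=q[t]
    a=q[q[:,1]>0];b=q[q[:,1]<0]; print(np.polyfit(a[:,1],a[:,2],1),np.polyfit(b[:,1],b[:,2],1))
rep('foot',near&(L[...,0]<-90)&(L[...,2]>-15))
k=(V<110)&((H<20)|(H>170))&(S>60)&(abs(L[...,1]+120)<25)&(abs(L[...,2])<25)&(abs(L[...,0])<110); rep('dark',k)
for x,zz in [(-.05,.10),(-.05,.05),(-.06,.05),(-.08,.05),(-.08,.10),(-.1,.12),(.0,.04)]:
    q=kin.inverse_kinematics(C.p(x,zz-.01),C.R); print(x,zz,None if q is None else np.round(q))
```

```text
spine 633 med [ -3.7   1.8 -24.6] p2 [-38.8  -3.  -25.9] p98 [ 38.4   7.6 -23.2]
spine lo 307 med [-23.4   1.8 -24.6] p2 [-39.8  -4.  -25.9] p98 [ -5.3   7.6 -23.2]
spine hi 247 med [ 22.6   1.8 -24.5] p2 [  6.   -3.  -26.1] p98 [ 39.3   6.6 -23.3]
sad 463 med [-57.3   2.6  -8.8] p2 [-63.7 -18.2 -17.5] p98 [-50.2  22.7  -2.1]
[  0.82080411 -20.87314014] [ -0.88537248 -18.3990661 ]
sad 357 med [61.9  5.5 -9. ] p2 [ 56.  -19.1 -17.3] p98 [69.4 22.8 -2.7]
[  0.8419446  -21.36880387] [ -0.81586194 -17.85965798]
foot 170 med [-98.9   2.1  -2.9] p2 [-100.6  -14.4   -9.7] p98 [-96.8  18.7  -1.5]
dark 2619 med [ -46.8 -113.9    8.3] p2 [ -94.8 -127.3   -2.8] p98 [  11.6 -105.4   11.1]
-0.05 0.1 [-47.   4.  27. 129.  -7.  17.  96.]
-0.05 0.05 [-40.  11.  21. 128. -21.  12. 110.]
-0.06 0.05 [-39.  11.  20. 129. -21.  11. 110.]
-0.08 0.05 [-37.  11.  17. 132. -21.   9. 110.]
-0.08 0.1 [-47.   3.  27. 133.  -5.  15.  95.]
-0.1 0.12 [-48.  -2.  26. 136.   3.  16.  87.]
0.0 0.04 [-44.  15.  26. 122. -25.  16. 112.]
```

The cradle is corrected to (0.6155,0.2041,0.166), yaw 20.8. The spine, saddles and foot all agree on a shift of about 3 mm. Next I go above the pin and take a close look.

```bash
echo "C=Cradle([.6155,.2041,.166],20.8)" >> h.py
python3 - <<'E'
from h import *
manip.movep([.45,-.05,.28],Rdown(0))
manip.movep([.603,-.283,.15],Rdown(-18.7)); manip.pause(.3)
im,P=cloud('wrist'); cv2.imwrite('pics/w2.png',im[...,::-1])
s=sensors.state(); print(s['clock'],s['joints'].round(1),s['position'])
hsv=cv2.cvtColor(im,cv2.COLOR_RGB2HSV).astype(int);H,S,V=hsv[...,0],hsv[...,1],hsv[...,2]
L=(P-np.array([.603,-.283,0]))@Rz(-18.7)*1000
k=(((S<60)&(V>110))|((H>100)&(H<130)&(S>120)))&(abs(L[...,0])<115)&(abs(L[...,1])<25)&(L[...,2]>12)&(L[...,2]<40)
k=cv2.morphologyEx(k.astype(np.uint8),cv2.MORPH_OPEN,np.ones((3,3)))>0
q=L[k]; print(len(q),np.percentile(q,[1,50,99],axis=0).round(1))
top=q[q[:,2]>np.percentile(q[:,2],50)]; print('yaw err',np.degrees(np.polyfit(q[:,0],q[:,1],1)), 'y by x',[(x,np.median(q[abs(q[:,0]-x)<15,1]).round(1)) for x in(-80,-40,0,40,80)], cv2.minAreaRect(q[:,:2].astype(np.float32)))
fl=L[(S<60)&(V<110)&(abs(L[...,0])<80)&(abs(abs(L[...,1])-35)<12)]; print('floor',np.nanmedian(fl,0))
E
```

```text
4.65 [-13.5  42.1  54.6  95.1 -37.9  63.1 123.5] [ 0.60338003 -0.28230199  0.15068034]
4214 [[-97.7 -10.5  18.1]
 [-13.    2.   28.7]
 [ 97.3  14.4  31.6]]
yaw err [  0.30856346 112.28739415] y by x [(-80, np.float64(1.9)), (-40, np.float64(1.9)), (0, np.float64(2.0)), (40, np.float64(2.1)), (80, np.float64(2.2))] ((0.8091506958007812, 1.8784313201904297), (200.08595275878906, 25.72931480407715), 0.22133150696754456)
floor [-23.9596078  -24.95336923 256.17798056]
```

View pics/w2.png

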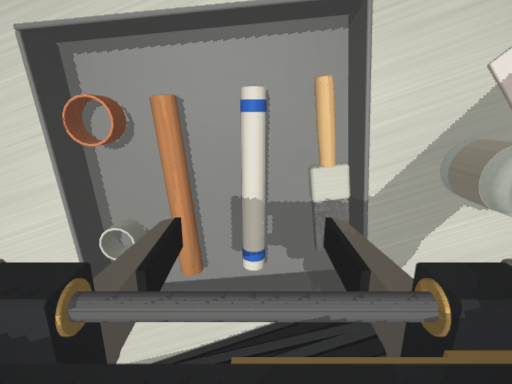

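Wrist view: the white pin (253,178) measures 200 x 26 mm, so it is the right one. The wood pin leans toward it at (193,275) and the brush head is at (330,180). The open fingers (±64 mm) would be tight at mid-length, so I measure the side clearances along the pin.

Run:
```python
from h import *
im,P=cloud('wrist')
hsv=cv2.cvtColor(im,cv2.COLOR_RGB2HSV).astype(int);H,S,V=hsv[...,0],hsv[...,1],hsv[...,2]
c=np.array([.603,-.283,0])+Rz(-18.7)@np.array([.0005,.0019,0]); print(c)
L=(P-c)@Rz(-18.5)*1000
ok=(L[...,2]>9)&(L[...,2]<60)&(abs(L[...,1])<120)
for x in range(-100,60,10):
    s=ok&(abs(L[...,0]-x)<4); y=L[s][:,1]; zz=L[s][:,2]
    w=y<-30; b=y>30
    print(x,'neg nearest',np.percentile(y[w],96).round(1) if w.any() else None,'pos nearest',np.percentile(y[b],4).round(1) if b.any() else None, 'z pos',zz[b].max().round(0) if b.any() else None)
fl=(S<60)&(V<110)&(abs(L[...,0])<60)&(abs(L[...,1]+25)<8)&(L[...,2]<20); print(np.nanmedian(L[fl],0))
```

```text
[ 0.60408277 -0.28136061  0.        ]
-100 neg nearest None pos nearest 63.1 z pos 56.0
-90 neg nearest -78.8 pos nearest 64.0 z pos 56.0
-80 neg nearest -77.8 pos nearest 65.4 z pos 56.0
-70 neg nearest -76.8 pos nearest 66.3 z pos 56.0
-60 neg nearest -75.9 pos nearest 67.6 z pos 57.0
-50 neg nearest -75.2 pos nearest 68.7 z pos 56.0
-40 neg nearest -74.3 pos nearest 70.4 z pos 56.0
-30 neg nearest -73.1 pos nearest 71.8 z pos 56.0
-20 neg nearest -72.3 pos nearest 64.4 z pos 56.0
-10 neg nearest -71.3 pos nearest 61.7 z pos 56.0
0 neg nearest -70.4 pos nearest 62.9 z pos 56.0
10 neg nearest -69.5 pos nearest 64.2 z pos 56.0
20 neg nearest -68.6 pos nearest 66.9 z pos 56.0
30 neg nearest -67.5 pos nearest 67.7 z pos 55.0
40 neg nearest -66.6 pos nearest 68.5 z pos 56.0
50 neg nearest -65.5 pos nearest 69.5 z pos 55.0
[ 38.64977542 -21.55573372   4.69274955]
```

Run:
```python
from h import *
R=Rdown(-18.5); c=np.array([.60408,-.28136,0]); g=c+Rz(-18.5)@np.array([-.033,-.0012,0])
def S(t): s=sensors.state(); print(t,round(s['clock'],2),s['position'].round(4),s['force'].round(1),round(s['finger_gap'],4))
manip.move_linear(g+[0,0,.08],R,.12)
print(manip.move_linear(g+[0,0,.009],R,.05,threshold=8)); S('low')
manip.grab(35); S('grip')
manip.move_linear(g+[0,0,.03],R,.05); S('up'); manip.move_linear(g+[0,0,.2],R,.15); S('lift')
im,_=cloud('wrist'); cv2.imwrite('pics/w3.png',im[...,::-1])
for x,z in [(-.06,.12),(-.06,.05),(0,.05),(0,-.01)]:
    q=kin.inverse_kinematics(C.p(x-.033,z),C.R); print(x,z,None if q is None else np.round(q))
```

```text
False
low 7.06 [ 0.5726 -0.2721  0.0093] [ 0.  -0.2 -0.2] 0.0916
grip 8.07 [ 0.5724 -0.272   0.009 ] [ 0.6 -0.   0.3] 0.0249
up 8.64 [ 0.5725 -0.2719  0.0302] [-0.8 -0.4 -0.3] 0.0249
lift 9.93 [ 0.5719 -0.2716  0.199 ] [ 0.2  0.4 -0.9] 0.0253
-0.06 0.12 [-65.  -4.  43. 135.  11.  18.  80.]
-0.06 0.05 [-63.  11.  46. 135. -48.  11. 137.]
0 0.05 [-65.  14.  50. 127. -41.  18. 129.]
0 -0.01 [-56.  22.  41. 125. -66.  16. 151.]
```

View pics/w3.png

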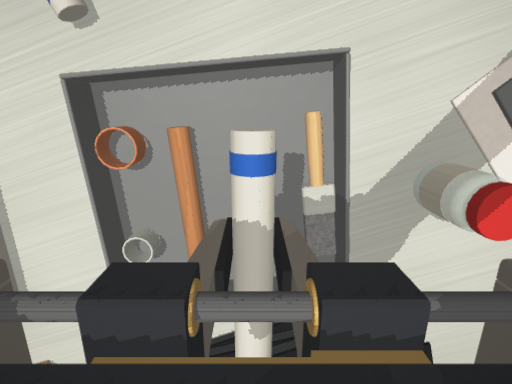

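Wrist view: the pin is held square at its blue-banded near end (253,165), and the wood pin, brush and cutters are still in the crate. Gap is 25 mm. Carrying it to the cradle.

Run:
```python
from h import *
def S(t): s=sensors.state(); print(t,round(s['clock'],2),s['position'].round(4),s['force'].round(1),round(s['finger_gap'],4),s['joints'].round(0))
manip.movep([.42,-.05,.31],Rdown(0)); S('mid')
manip.movep(C.p(-.06-.033,.10),C.R); manip.pause(.3); S('pre')
im,P=cloud('wrist'); cv2.imwrite('pics/w4.png',im[...,::-1])
s=sensors.state(); L=(P-s['position'])@s['ee_rot']*1000
hsv=cv2.cvtColor(im,cv2.COLOR_RGB2HSV).astype(int);H,Sa,V=hsv[...,0],hsv[...,1],hsv[...,2]
k=(abs(L[...,1])<16)&(abs(L[...,2]+10)<25)&(L[...,0]>15)&(L[...,0]<90); q=L[k]
print('pin end in tool x',np.percentile(q[:,0],99),'y',np.median(q[:,1]),[(x,np.median(q[abs(q[:,0]-x)<6,1]).round(1),np.percentile(q[abs(q[:,0]-x)<6,2],5).round(1)) for x in (30,40,50,60)])
l=(P-C.o)@C.F*1000
m=(H>100)&(H<130)&(Sa>120)&(V>40)
f=l[m&(l[...,0]<-90)&(l[...,0]>-115)&(abs(l[...,2])<10)&(abs(l[...,1])<25)]; print('foot in C',len(f),np.percentile(f,[2,50,98],axis=0).round(1) if len(f) else '')
sd=l[m&(abs(l[...,0]+60)<14)&(l[...,2]>-18)&(l[...,2]<5)&(abs(l[...,1])<30)]; print('sad',len(sd),np.percentile(sd,[2,50,98],axis=0).round(1) if len(sd) else '')
for x,z in [(-.06,.05),(-.03,.05),(0.004,.05),(.004,-.009)]:
    q=kin.inverse_kinematics(C.p(x-.033,z),C.R); print(x,z,None if q is None else np.round(q))
```

```text
mid 11.09 [ 0.4204 -0.0503  0.3103] [-0.5 -0.5 -1.2] 0.025 [-74. -16.  67. 117.  15.  69.  77.]
pre 12.34 [0.494  0.1575 0.2066] [-0.2 -0.4 -1.7] 0.0249 [-78.  -1.  58. 136.   2.  15.  90.]
pin end in tool x 65.99089324813117 y 0.5019103351525558 [(30, np.float64(1.0), np.float64(-22.2)), (40, np.float64(1.0), np.float64(-22.6)), (50, np.float64(0.5), np.float64(-22.8)), (60, np.float64(0.5), np.float64(-22.4))]
foot in C 0 
sad 0 
-0.06 0.05 [-67.  11.  51. 135. -52.  12. 141.]
-0.03 0.05 [-70.  14.  56. 131. -50.  16. 138.]
0.004 0.05 [-72.  16.  59. 127. -49.  20. 136.]
0.004 -0.009 [-49.  20.  32. 124. -55.  13. 141.]
```

View pics/w4.png

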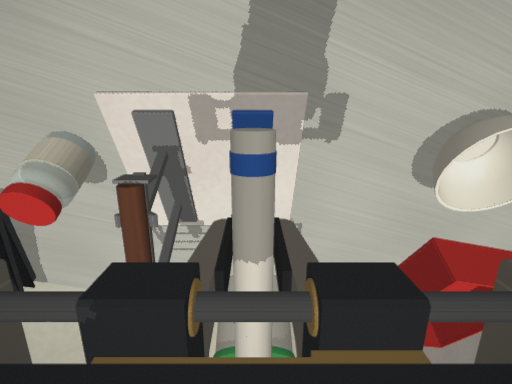

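Wrist view: the pin (253,150) lines up with the cradle, whose base shows at (253,118). Its low end is 66–67 mm from the TCP and its axis 9.4 mm behind, as planned. Going in under the wires.

Run:
```python
from h import *
def S(t):
    s=sensors.state(); print(t,round(s['clock'],2),'cradle xyz mm',((s['position']-C.o)@C.F*1000).round(1),'f cradle',(s['force']@C.F).round(1),round(s['finger_gap'],4),s['joints'].round(0))
manip.move_linear(C.p(-.093,.035),C.R,.05); S('down')
manip.move_linear(C.p(-.029,.035),C.R,.05); S('in')
manip.move_linear(C.p(-.029,-.002),C.R,.04,threshold=8); S('near')
manip.pause(.2); S('rest')
print(manip.move_linear(C.p(-.029,-.015),C.R,.01,threshold=4)); S('contact')
```

```text
down 13.84 cradle xyz mm [-92.9   0.   35.1] f cradle [-0.3  0.  -0.8] 0.025 [-53.  12.  36. 134. -52.   9. 140.]
in 15.28 cradle xyz mm [-29.4  -0.   35. ] f cradle [-0.6 -0.2 -1.4] 0.025 [-60.  16.  45. 126. -44.  17. 131.]
near 16.35 cradle xyz mm [-28.9  -0.1  -1.9] f cradle [-0.6  0.7 -2. ] 0.025 [-51.  20.  35. 125. -54.  14. 140.]
rest 16.55 cradle xyz mm [-28.9   0.1  -1.8] f cradle [-0.8  0.2 -1.5] 0.0249 [-51.  20.  35. 125. -54.  14. 140.]
True
contact 17.32 cradle xyz mm [-29.5  -0.5  -9.3] f cradle [ 0.3 -0.8 -0.2] 0.0253 [-49.  21.  33. 124. -56.  13. 142.]
```

Run:
```python
from h import *
def S(t):
    s=sensors.state(); print(t,round(s['clock'],2),'cradle xyz mm',((s['position']-C.o)@C.F*1000).round(1),'f cradle',(s['force']@C.F).round(1),round(s['finger_gap'],4))
S('0'); print(manip.move_linear(C.p(-.029,-.015),C.R,.01,threshold=5)); manip.pause(.2); S('contact2')
s=sensors.state(); z=((s['position']-C.o)@C.F)[2]
print(manip.move_linear(C.p(-.042,z),C.R,.01,threshold=6)); manip.pause(.2); S('slid')
im,P=cloud('wrist'); cv2.imwrite('pics/w5.png',im[...,::-1]); im,P=cloud('side'); cv2.imwrite('pics/s5.png',cv2.resize(im[80:240,200:380,::-1],None,fx=3,fy=3,interpolation=2))
```

```text
0 17.32 cradle xyz mm [-29.5  -0.5  -9.3] f cradle [ 0.3 -0.8 -0.2] 0.0253
True
contact2 17.74 cradle xyz mm [-30.4  -1.   -9.8] f cradle [ 0.  -1.2  0.5] 0.0253
True
slid 18.58 cradle xyz mm [-33.2  -1.   -9.7] f cradle [1.5 1.2 0. ] 0.0249
```

View pics/w5.png

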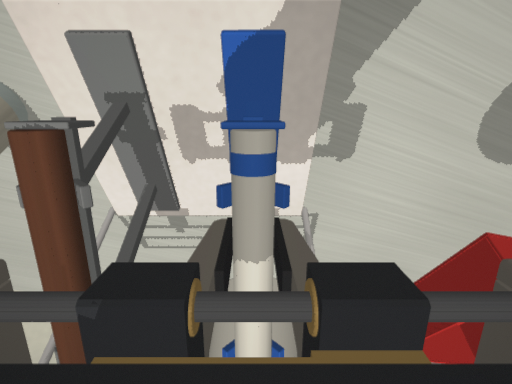

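View pics/s5.png

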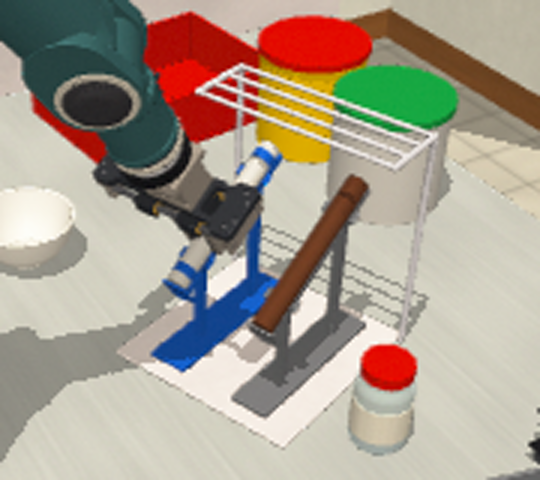

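Wrist view: the low end meets the foot stop at (253,125), and the lower saddle's arms show symmetrically at (225,195) and (282,195). The side view shows the pin under the wires, parallel to the dark pin. A quick numeric comparison with the seated dark pin before letting go.

```bash
cat > cmp.py <<'E'
from h import *
def compare(n='wrist'):
    im,P=cloud(n); l=(P-C.o)@C.F*1000
    for nm,y0 in(('white',0),('dark',-120)):
        for x in (-90,-75,-45,40,60,80):
            q=l[(abs(l[...,0]-x)<5)&(abs(l[...,1]-y0)<15)&(l[...,2]>-5)&(l[...,2]<30)]
            if len(q)>8: print(nm,x,len(q),'top z',np.percentile(q[:,2],90).round(1),'y',np.median(q[q[:,2]>5][:,1]).round(1))
    q=l[(abs(l[...,1])<8)&(l[...,2]>4)&(l[...,2]<20)&(l[...,0]<-60)&(l[...,0]>-115)]; print('white low end x',np.percentile(q[:,0],1).round(1))
    q=l[(abs(l[...,1]+120)<8)&(l[...,2]>4)&(l[...,2]<20)&(l[...,0]<-60)&(l[...,0]>-115)]; print('dark low end x',np.percentile(q[:,0],1).round(1))
if __name__=='__main__': compare()
E
python3 cmp.py
```

```text
white -90 892 top z 12.4 y 0.3
white -75 794 top z 12.5 y 0.0
white -45 955 top z 20.7 y 0.3
white 40 446 top z 12.0 y 0.3
white 60 16 top z -3.8 y nan
dark -90 1050 top z 12.0 y -115.8
dark -75 966 top z 12.0 y -115.6
dark -45 829 top z 11.9 y -115.7
dark 40 335 top z 12.1 y -117.6
white low end x -99.3
dark low end x -99.2
  return _methods._mean(a, axis=axis, dtype=dtype,
  ret = ret.dtype.type(ret / rcount)
```

It matches the seated dark pin within 0.5 mm in height and low-end position. Releasing and backing off.

Run:
```python
from h import *
from cmp import compare
manip.open_jaws(); manip.pause(.3)
s=sensors.state(); print(s['clock'],s['finger_gap'],(s['force']@C.F).round(1))
p=(s['position']-C.o)@C.F
manip.move_linear(C.p(p[0],.06),C.R,.06); manip.move_linear(C.p(-.06,.12),C.R,.1); manip.pause(.3)
compare(); im,_=cloud('wrist')
im2,_=cloud('side'); cv2.imwrite('pics/end.png',np.hstack([im,im2])[:,:,::-1][:, :, :][::1,::1] if 0 else cv2.resize(np.hstack([im,im2])[...,::-1],(800,300)))
print(sensors.state()['clock'])
```

```text
20.1 0.09240412941713808 [-0.9 -0.4  0.5]
white -90 260 top z 12.4 y 0.2
white -75 240 top z 12.4 y 0.2
white -45 219 top z 12.3 y 0.2
white 40 176 top z 12.0 y -0.9
white 60 100 top z 11.6 y -0.9
dark -90 271 top z 12.1 y -117.7
dark -75 257 top z 11.9 y -117.4
dark -45 241 top z 12.1 y -117.3
white low end x -99.5
dark low end x -99.4
23.4833
```

View pics/end.png

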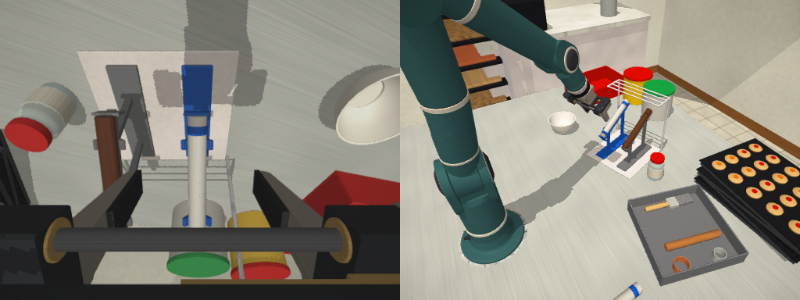

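The pin lies in both saddles against the foot stop (197,118 in the left half). The other utensils, jar, bowl and dark pin are unmoved, and the gripper is clear.

```bash
python3 -c "
from h import *
manip.hand_in(); print(sensors.state()['clock'])"
```

```text
the job is handed in; nothing more can be done
the job is handed in; nothing more can be done
```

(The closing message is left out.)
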